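# Open the pressure cap of a header tank and take out its strainer

### The job

Open the header tank and lay its parts out for cleaning. First turn the black pressure cap anticlockwise, without pressing, to its first stop, press it in there along its leaning neck, turn it on past the stop until it springs free, and set it upright in the larger tray; then draw the strainer out of the neck and stand it upright in the smaller tray. Do not drop either part, and do not shift or upset the other things on the bench.

Things in the scene. Friction and masses are not known exactly. Their poses are not given: they have to be found in the camera images.
- tank: aluminium header tank, a 130 x 130 mm box 78 mm high on feet, bolted down. Origin: on the bench, 20 mm in front of the box's middle; x points to its back, z up. Its filler neck rises from the front of its top and leans 30 degrees from vertical, towards the front (-x).
- neck_mouth (a point): centre of the neck's mouth, at the top of its rim; fixed to the tank. z is the neck's leaning axis, pointing out; x and y lie in the plane of the mouth. Bore 38 mm. The rim, 55 mm outside, has a cut-out at +x and at -x that let the cap's two tabs out. A sprung rubber collar, 65 mm wide, round the neck below the rim pushes the cap outwards.
- collar (a joint): travel of the sprung collar, m: 0 under the locked cap, positive as the cap is pressed in (limit 0.008), -0.006 with the cap off. The spring pushes outwards with about 6 N at 0 and 10 N at 0.006. The first stop is a 4 mm deep tooth: press the cap in 5.5 to 7.5 mm to pass it.
- cap_center (a point): middle of the black cap, half-way up: 67 mm across, 76 mm high with its bar, hollow below, 0.12 kg. z: its axis, outwards; x: along the bar and the two tabs. The round body reaches from 38 mm below to 14 mm above this point. Locked, the point lies on the neck's axis 27 mm out from neck_mouth.
- cap_bar (a point): middle of the finger bar on top of the cap, 26 mm out along the cap's z from cap_center, same axes. The bar is 58 mm long (x), 16 mm thick (y) and 24 mm tall. Angle from neck_mouth x to this x, anticlockwise seen from outside (mod 180 deg): -83 to -62 locked, -50 at the first stop, 0 (6 either way) free to come off along the neck's axis, +8 end stop.
- strainer_center (a point): middle of the steel strainer, half-way up: 72 mm high, 0.08 kg, hanging in the neck under the cap, this point on the neck's axis 9 mm inside neck_mouth. z: its axis, towards the handle. Tapered basket (foot 30 mm wide and flat, top 34 mm) from 36 mm below to 9 mm above this point, then a flange 42 mm wide, 3 mm thick. It comes free after 50 mm.
- strainer_handle (a point): middle of the strainer's upright handle plate, 24 mm along its z from strainer_center, same axes: 34 mm long (x), 12 mm thick (y), 24 mm tall; stands out of the mouth, under the hollow cap. Points any way round. The cap must be drawn 45 mm along the neck's axis to clear it.
- big_tray: the larger square aluminium tray, 108 mm outside, 102 mm inside, walls 22 mm high, floor 3 mm thick, fixed to the bench. Origin: centre of its underside; x and y along its sides.
- small_tray: the smaller square aluminium tray, 68 mm outside, 62 mm inside, walls 22 mm high, floor 3 mm thick, fixed to the bench. Origin: centre of its underside; x and y along its sides.
- air_can: bystander: upright compressed-air can, 216 mm high, 65 mm across; origin on the bench, the can's axis 26 mm along its +x.
- pen_tub: bystander: clear tub of pens, 71 mm across, 163 mm high; origin at its foot.
- meter: bystander: red handheld multimeter lying flat, 187 (x) x 76 x 56 mm; origin at its underside.
- reel: bystander: reel of solder wire, 60 mm across, 48 mm high; origin at its foot.
- flux: bystander: jar with a screw lid, 69 mm across, 78 mm high; origin at its foot.
- cutter: bystander: side cutter lying flat, 126 mm long (y), 13 mm high; origin at its underside.
- driver: bystander: screwdriver lying flat, 197 mm long (y), 20 mm thick; origin at its underside.

How it is judged:
By the outcome, as a careful person would: the job done as asked, in the order asked, and still so for the second after the job is handed in, with the robot touching nothing.
It also fails if it takes over 67 s, if anything falls off the work surface, if the arm or the gripper's body presses on something with over 40 N, if the wrist force passes 120 N, or if a joint passes its speed limit or range.

### The arm

A 6-joint arm with a two-finger parallel gripper is mounted at the origin on a cart in front of the work surface, level with it; the furniture and walls round the work are solid. World frame = base frame: x ahead of the robot, y to its left, z up, the work surface at z = 0. Lengths are in mm, angles in rad, forces in N, time in s.
With the tool pointing down it reaches from about 350 to 975 mm from the base axis. Payload 7.1 kg.
Tool frame: the origin (TCP) lies midway between the tips of the shut fingers; the grasp point (between the pads) lies ctrl.grip_point_offset behind it (ctrl.grip_point_offset is the distance from the TCP to the grasp point, in mm); z points along the fingers, y is the line along which they close (so a half turn about z gives the same grasp; the last joint's range is limited). The gripper opens to 88 mm and grips with 3 to 60 N. Pads are 20 mm wide; open, the fingers measure 115 mm over their backs; the gripper's body (75 mm by 178 mm) begins 61 mm behind the grasp point.
Start: joints at [-1.292, 0.423, 1.63, -0, 1.089, -0.019], TCP at [183.404, -597.468, 222.675] pointing down, gripper open.
Joint ranges: [-3, 3], [-0.9, 2.11], [0.09, 2.58], [-1.31, 4.45], [0.11, 2.69], [-2.54, 2.54]. Speed limits (rad/s): [2.39, 2.39, 3.01, 3.14, 3.14, 3.14].

### API

Orientations are given as a rotation vector (axis times angle).
In Python, from workcell import ctrl, get_image, close_job, finder gives the robot as it stands.
- The arm moves only by the tool servo_tool, never from a script. Its argument "deltas" is a list of rows, each a list of 2 entries, a list of its own where there are three numbers: the shift along the tool's x, y, z in mm, then the turn, a rotation vector about the tool's x, y, z in rad. A call has 1 to 5 rows; each row is the pose to reach, as a shift and turn from the pose commanded when the call began, along the tool's axes at that moment; what a row does not reach only later rows make up. A row lasts 1/12 s, in which the tool goes at most 41.7 mm and 7.16 degrees, less where a joint would pass 70% of its speed; a pose out of reach is approached as far as the arm can. A call with a gripper value outside its range is refused whole. "grip" is the closure, from -1 (fully open) to 1 (shut), so that 0 is half open, set as the call begins (left out, the last holds). The fingers move at their own pace and stop on an object; the grip force is fixed at half the most. Time passes only in rows, so rows that repeat a pose let the fingers close. It gives the time, the measured TCP pose, the force, the opening and the grip force at its end, in the units of the state.
- ctrl.get_obs(): the state, without advancing time (a new reading comes with each control period).
- get_image(name): name is "side" or "top" or "wrist"; returns a dict with "frame" (420x560x3 uint8, blue, green, red), "depth" (420x560 float32, mm along the optical axis (not along the pixel's ray), 0 where there is no reading), "K" (3x3 intrinsics, pixels), "pose" (4x4, takes a point from camera to world coordinates). Camera axes: x right, y down, z forward; pixel columns grow to the right and rows downward; lengths in mm; the calibration is good to about 2 mm. The wrist camera is an equidistant fisheye: a pixel r from the principal point sees the ray r / f radians off the axis. A picture is of the moment at which its call begins.
- close_job(): hands the job in; it is judged then, once.
Trained networks look in a picture, given as the dict that the camera call returned (one of the last four; its "shot" number tells which), for a name from the list of things; names that differ only in an ending like _2 or _b are one class to them, and where a whole thing is asked for, a point or a joint stands for the part that bears it (a point fixed in the world has none). Each returns a list of dicts, best first, with "score" (0 to 1); they miss things now and then, are a little off and sometimes report something else, mostly with a low value. They report only what shows in the picture. A call takes as long as a camera call.
- finder.search_frame(query, picture): "rect" ([centre column, centre row, width, height] as shares, 0 to 1, of the picture: columns of its width, rows of its height, round what is visible of it).
- finder.silhouettes(query, picture): "mask" (420x560 bool, what is visible of it) and "rect" ([centre column, centre row, width, height] as shares, 0 to 1, of the picture: columns of its width, rows of its height, round what is visible of it).
The state is a dict: "t": time; "qpos": joint angles; "qvel": joint speeds; "joint_torque": joint torques, N m; "ee_pos": TCP position; "orientation": TCP orientation; "ft_force": force on the tool from outside, world axes, zero at the start; "moment": the same for the moment, N m; "width": finger opening in mm; "grasp_force": force on a finger pad.
Only numpy, scipy, OpenCV 4.12 (cv2) and the standard library are available. Lean on these libraries where they do the work, as an engineer would, in place of code of your own. Each camera call takes 0.05 s, during which the arm holds its last target. There are 200 camera calls.

## Working session

There is one attempt and no reset: what is moved stays moved. The work goes in short steps, Python scripts to look and compute and a tool call to move; the robot and the scene stay as the last step left them, time stands still between calls to the robot, and variables do not carry over. Pictures are saved under pics/ and viewed, at most 10 in all, crops included, and the job is handed in when it is done.

Besides the shell and the picture viewer there is one more tool, called after "Emit:" by a JSON object that holds its "api" and its "payload", one argument or row to a line. servo_tool: Moves the arm, as the interface text tells. Its arguments: {"type":"object","properties":{"deltas":{"type":"array","items":{"type":"array"}},"grip":{"type":"number"}},"required":["deltas"]}

```bash
mkdir -p pics; ls
cat > h.py <<'E'
import numpy as np, cv2
from scipy.spatial.transform import Rotation as R
from workcell import ctrl, get_image, close_job, finder
def pts(p, mask=None):
    d=p["depth"]; K=p["K"]; m=d>0
    if mask is not None: m=m&mask
    v,u=np.nonzero(m); z=d[v,u]
    c=np.stack([(u-K[0,2])/K[0,0]*z,(v-K[1,2])/K[1,1]*z,z],1)
    return c@p["pose"][:3,:3].T+p["pose"][:3,3]
E
python3 - <<'E'
from h import *
o=ctrl.get_obs(); print(o, ctrl.grip_point_offset)
ims={}
for n in("side","top"):
    p=get_image(n); cv2.imwrite(f"pics/{n}0.png",p["frame"]); print(n,p["pose"].round(2).tolist(),p["K"].tolist())
    for q in("tank","cap_center","cap_bar","big_tray","small_tray","air_can","pen_tub","meter","reel","flux","cutter","driver"):
        r=finder.silhouettes(q,p)[:2]
        for k in r:
            w=pts(p,k["mask"]); 
            if len(w): print(q,round(k["score"],2),np.round(k["rect"],2),"med",np.median(w,0).round(),"lo",np.percentile(w,2,0).round(),"hi",np.percentile(w,98,0).round())
E
```

```text
pics
{'t': 0.0, 'qpos': array([-1.29199060e+00,  4.23842228e-01,  1.63068273e+00,  9.04742669e-06,
        1.08863079e+00, -1.89772748e-02]), 'qvel': array([ 0.00028471,  0.0001085 ,  0.00087083,  0.00051681, -0.00057133,
        0.00019893]), 'joint_torque': array([ 1.20140285e-03, -5.44613957e+01, -2.73665804e+01,  6.42911531e-02,
        2.28635932e-02, -1.20406462e-04]), 'ee_pos': array([ 183.26100613, -596.93776557,  221.90370613]), 'orientation': array([-3.10530163e+00, -4.65793506e-01,  3.05449759e-04]), 'ft_force': array([ 0.69853175, -0.1724677 ,  0.26193264]), 'moment': array([-0.00018908, -0.0083063 , -0.05466212]), 'grasp_force': 0.0, 'width': 87.58082911776928} 18.700000000000003
side [[0.99, -0.09, 0.14, 277.58], [-0.17, -0.53, 0.83, -1324.04], [-0.0, -0.84, -0.54, 984.98], [0.0, 0.0, 0.0, 1.0]] [[489.73542430667374, 0.0, 279.7433418819444], [0.0, 489.73542430667374, 212.68422072569882], [0.0, 0.0, 1.0]]
tank 0.6 [0.61 0.55 0.06 0.11] med [702. -70.  65.] lo [638. -97.   2.] hi [758.  39.  91.]
cap_center 0.96 [0.56 0.5  0.05 0.06] med [603. -57. 162.] lo [573. -72.   1
[... 1996 characters left out ...]
8.  -2.] hi [655. 407.  74.]
air_can 0.57 [0.65 0.46 0.06 0.08] med [ 552. -190.  164.] lo [ 530. -229.   -3.] hi [ 608. -165.  215.]
pen_tub 0.62 [0.38 0.45 0.06 0.1 ] med [540. 214. 104.] lo [512. 183.   7.] hi [581. 252. 155.]
meter 0.77 [0.5  0.56 0.12 0.09] med [436.  24.  37.] lo [393. -60.   1.] hi [480. 109.  54.]
meter 0.44 [0.53 0.37 0.04 0.05] med [666.  -9. 101.] lo [637. -39.  79.] hi [688.   9. 109.]
flux 0.56 [0.29 0.4  0.05 0.07] med [615. 364.  68.] lo [588. 338.   9.] hi [652. 401.  74.]
cutter 0.35 [0.29 0.41 0.05 0.07] med [615. 364.  68.] lo [588. 338.   8.] hi [655. 399.  74.]
driver 0.56 [0.36 0.65 0.1  0.05] med [321. 274.  15.] lo [297. 184.  -2.] hi [364. 316.  21.]
```

View pics/side0.png

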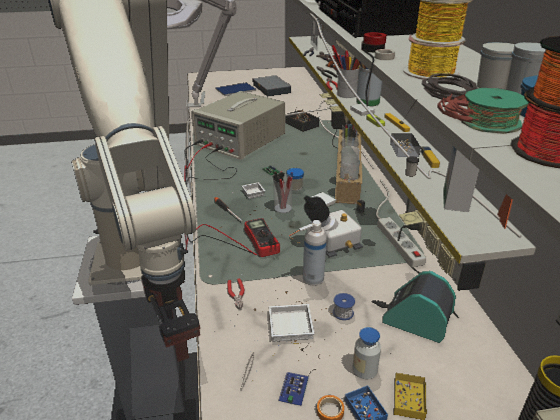

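View pics/top0.png

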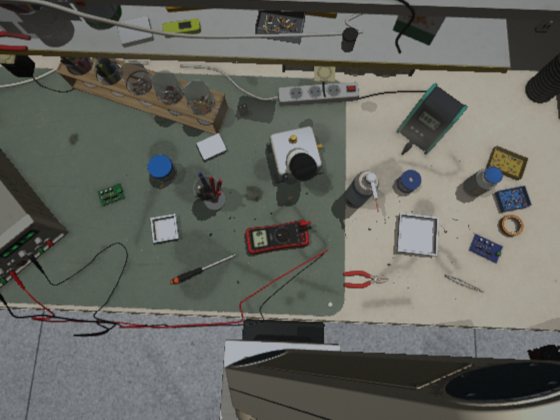

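```bash
cat >> h.py <<'E'
from scipy.optimize import least_squares
def axes(yaw,tilt=np.pi/6):
    """neck frame in world: x,y,z columns; tank x at yaw; z leans to -x"""
    return R.from_euler("z",yaw).as_matrix()@R.from_euler("y",-tilt).as_matrix()
def sdf_cyl(q,r,z0,z1):
    d=np.stack([np.hypot(q[:,0],q[:,1])-r,np.abs(q[:,2]-(z0+z1)/2)-(z1-z0)/2],1)
    return np.minimum(d.max(1),0)+np.linalg.norm(np.maximum(d,0),axis=1)
def sdf_box(q,c,s):
    d=np.abs(q-np.array(c))-np.array(s)/2
    return np.minimum(d.max(1),0)+np.linalg.norm(np.maximum(d,0),axis=1)
def cap_sdf(w,c,M,a):
    q=(w-c)@M@R.from_euler("z",a).as_matrix()
    return np.minimum(sdf_cyl(q,33.5,-38,14),sdf_box(q,(0,0,26),(58,16,24)))
def tray_fit(w,size,p0):
    def f(p):
        q=(w[:,:2]-p[:2])@np.array([[np.cos(p[2]),-np.sin(p[2])],[np.sin(p[2]),np.cos(p[2])]])
        return np.abs(np.abs(q).max(1)-(size/2-1.5))
    best=[least_squares(lambda p:np.append(f(p),0),[*p0,a],loss="soft_l1",f_scale=2) for a in np.radians([-30,-10,10,30])]
    return min(best,key=lambda b:b.cost)
E
python3 - <<'E'
from h import *
W=[];T=[];tr={"big_tray":[],"small_tray":[]}
for n in("side","top"):
    p=get_image(n); w=pts(p)
    m=(np.linalg.norm(w[:,:2]-[605,-38],axis=1)<60)&(w[:,2]>105)&(w[:,2]<215)
    W.append(w[m]); 
    m=(np.abs(w[:,0]-680)<130)&(np.abs(w[:,1]+10)<130)&(w[:,2]>15)&(w[:,2]<100); T.append(w[m])
    for q in tr:
        c=dict(big_tray=(463,-378),small_tray=(451,355))[q]
        m=(np.abs(w[:,:2]-c).max(1)<(80 if q[0]=="b" else 55))&(w[:,2]>13)&(w[:,2]<35)
        tr[q].append(w[m])
        b=tray_fit(w[m],108 if q[0]=="b" else 68,c); print(n,q,m.sum(),b.x.round(2),b.cost/m.sum(), "ztop",np.percentile(w[m][:,2],95))
for i,n in enumerate(("side","top","both")):
    w=W[i] if i<2 else np.concatenate(W)
    best=None
    for yaw in np.radians([0,30,60]):
      for a in np.radians([-80,-65]):
        s=least_squares(lambda p:cap_sdf(w,p[:3],axes(p[3]),p[4]),[610,-35,145,yaw,a],loss="soft_l1",f_scale=1.5)
        if best is None or s.cost<best.cost: best=s
    print(n,len(w),best.x[:3].round(1),np.degrees(best.x[3:]).round(1),best.cost/len(w))
    t=T[i] if i<2 else np.concatenate(T)
    print("ztop hist",np.histogram(t[:,2],np.arange(60,100,4)))
    r=t[(t[:,2]>20)]
    def f(p):
        q=(r-[p[0],p[1],0])@R.from_euler("z",p[2]).as_matrix()
        return sdf_box(q,(0,0,p[3]-39),(130,130,78))
    best=min((least_squares(f,[675,0,a,85],loss="soft_l1",f_scale=1.5) for a in np.radians([0,20,40])),key=lambda s:s.cost)
    print("tank box",best.x.round(2),np.degrees(best.x[2]),best.cost/len(r))
np.savez("pc.npz",a=W[0],b=W[1])
E
```

```text
side big_tray 397 [ 4.6227e+02 -3.7875e+02 -8.0000e-02] 1.8421563412265554 ztop 25.32605028087446
side small_tray 114 [4.4876e+02 3.5243e+02 1.9000e-01] 3.876800016130832 ztop 26.97448313559402
top big_tray 343 [ 4.6241e+02 -3.7681e+02 -9.0000e-02] 1.5626319412371878 ztop 25.787132760346044
top small_tray 209 [4.5067e+02 3.5368e+02 2.2000e-01] 1.5710778415848572 ztop 25.243165152689425
side 530 [604.  -36.4 157.3] [ 18.2 -83.7] 3.1413212303946767
ztop hist (array([ 47,  39,  55, 122, 265,  70,  28,  33,  33]), array([60, 64, 68, 72, 76, 80, 84, 88, 92, 96]))
tank box [ 6.8588e+02 -1.3240e+01  2.7000e-01  7.8830e+01] 15.683474404882455 4.208458718437083
top 615 [604.8 -37.2 157.3] [ 16.1 -83.5] 1.0080681293185498
ztop hist (array([ 13,  37,  74, 447, 649,  83,  23,  16,  29]), array([60, 64, 68, 72, 76, 80, 84, 88, 92, 96]))
tank box [ 6.8536e+02 -1.6440e+01  2.9000e-01  7.7090e+01] 16.667647405415032 3.1647458996350304
both 1145 [604.3 -36.6 157.3] [ 16.1 -83.1] 2.0124107837085394
ztop hist (array([ 60,  76, 129, 569, 914, 153,  51,  49,  62]), array([60, 64, 68, 72, 76, 80, 84, 88, 92, 96]))
tank box [ 6.850e+02 -1.419e+01  2.800e-01  7.752e+01] 16.205953459614506 3.717163117353424
```

```bash
cat >> h.py <<'E'
CAP=np.array([604.4,-36.8,157.3]); YAW=np.radians(16.1); M=axes(YAW); N=M[:,2]
def tool_neck(a):
    "tool rotation for gripping across a bar whose x is at angle a (tool x = -bar x, tool z = -N)"
    B=M@R.from_euler("z",a,degrees=True).as_matrix()
    return R.from_matrix(np.stack([-B[:,0],B[:,1],-N],1))
def tool_down(h):
    "tool straight down, tool x heading h deg"
    h=np.radians(h); x=np.array([np.cos(h),np.sin(h),0]); z=np.array([0,0,-1.])
    return R.from_matrix(np.stack([x,np.cross(z,x),z],1))
def cur():
    o=ctrl.get_obs(); return o["ee_pos"],R.from_rotvec(o["orientation"])
def plan(wps,start=None,vmax=40,amax=6.9,dp=1,da=2):
    "wps: list of (pos,Rot). prints calls of <=5 rows, straight segments"
    p,r=start or cur(); rows=[]
    for P,Q in wps:
        dr=(r.inv()*Q).as_rotvec()
        n=max(1,int(np.ceil(max(np.linalg.norm(P-p)/vmax,np.degrees(np.linalg.norm(dr))/amax))))
        rows+=[(p+(P-p)*k/n,r*R.from_rotvec(dr*k/n)) for k in range(1,n+1)]; p,r=P,Q
    p,r=start or cur()
    for i in range(0,len(rows),5):
        c=[[r.inv().apply(P-p).round(dp).tolist(),(r.inv()*Q).as_rotvec().round(da).tolist()] for P,Q in rows[i:i+5]]
        print(c)
        p,r=p+r.apply(c[-1][0]),r*R.from_rotvec(c[-1][1])
    print("end",p.round(1),r.as_rotvec().round(3))
E
python3 - <<'E'
from h import *
q=tool_neck(-83); print(q.as_matrix().round(2).tolist())
pre=CAP+N*100
plan([(np.array([280,-400,320.]),tool_down(60)),(pre+[-40,-20,60],q),(pre,q)],dp=0)
E
```

```text
[[-0.38, 0.79, 0.48], [0.92, 0.36, 0.14], [-0.06, 0.5, -0.87]]
[[[21.0, -23.0, -14.0], [-0.0, 0.0, -0.11]], [[43.0, -46.0, -28.0], [-0.0, 0.0, -0.21]], [[64.0, -69.0, -42.0], [-0.0, 0.0, -0.32]], [[86.0, -92.0, -56.0], [-0.0, 0.0, -0.43]], [[107.0, -115.0, -70.0], [-0.0, 0.0, -0.54]]]
[[[30.0, -8.0, -13.0], [-0.0, 0.0, -0.1]], [[60.0, -17.0, -27.0], [-0.0, 0.0, -0.21]], [[97.0, -21.0, -26.0], [-0.04, 0.02, -0.29]], [[134.0, -25.0, -24.0], [-0.09, 0.04, -0.37]], [[170.0, -29.0, -23.0], [-0.13, 0.06, -0.46]]]
[[[35.0, 12.0, 4.0], [-0.05, 0.02, -0.08]], [[69.0, 25.0, 8.0], [-0.1, 0.04, -0.16]], [[104.0, 37.0, 13.0], [-0.15, 0.05, -0.24]], [[138.0, 49.0, 17.0], [-0.19, 0.07, -0.32]], [[173.0, 62.0, 21.0], [-0.24, 0.08, -0.41]]]
[[[27.0, 23.0, 11.0], [-0.05, 0.02, -0.08]], [[53.0, 46.0, 22.0], [-0.09, 0.04, -0.16]], [[80.0, 69.0, 33.0], [-0.14, 0.05, -0.24]], [[87.0, 77.0, 69.0], [-0.14, 0.05, -0.24]], [[94.0, 86.0, 105.0], [-0.14, 0.05, -0.24]]]
end [556.8 -50.4 243.6] [1.517 2.288 0.559]
```

Emit:
{"api": "servo_tool", "payload": {
  "deltas": [
    [[21,-23,-14],[0,0,-0.11]],
    [[43,-46,-28],[0,0,-0.21]],
    [[64,-69,-42],[0,0,-0.32]],
    [[86,-92,-56],[0,0,-0.43]],
    [[107,-115,-70],[0,0,-0.54]]
  ],
  "grip": -1
}}

```text
t: 1.82
ee_pos: [252.3, -454.7, 293.2]
orientation: [-2.867, -1.285, -0.0]
ft_force: [1.3, 0.2, 0.3]
width: 88.0
grasp_force: 0.0
```

Emit:
{"api": "servo_tool", "payload": {
  "deltas": [
    [[30,-8,-13],[0,0,-0.1]],
    [[60,-17,-27],[0,0,-0.21]],
    [[97,-21,-26],[-0.04,0.02,-0.29]],
    [[134,-25,-24],[-0.09,0.04,-0.37]],
    [[170,-29,-23],[-0.13,0.06,-0.46]]
  ]
}}

```text
t: 2.23
ee_pos: [344.9, -308.7, 316.1]
orientation: [2.419, 1.843, 0.166]
ft_force: [0.4, 0.1, -0.3]
width: 87.9
grasp_force: 0.0
```

Emit:
{"api": "servo_tool", "payload": {
  "deltas": [
    [[35,12,4],[-0.05,0.02,-0.08]],
    [[69,25,8],[-0.1,0.04,-0.16]],
    [[104,37,13],[-0.15,0.05,-0.24]],
    [[138,49,17],[-0.19,0.07,-0.32]],
    [[173,62,21],[-0.24,0.08,-0.41]]
  ]
}}

```text
t: 2.65
ee_pos: [453.1, -159.1, 308.9]
orientation: [1.861, 2.163, 0.426]
ft_force: [1.0, -0.4, 0.3]
width: 87.6
grasp_force: 0.0
```

Emit:
{"api": "servo_tool", "payload": {
  "deltas": [
    [[27,23,11],[-0.05,0.02,-0.08]],
    [[53,46,22],[-0.09,0.04,-0.16]],
    [[80,69,33],[-0.14,0.05,-0.24]],
    [[87,77,69],[-0.14,0.05,-0.24]],
    [[94,86,105],[-0.14,0.05,-0.24]]
  ]
}}

```text
t: 3.07
ee_pos: [558.3, -49.3, 244.7]
orientation: [1.513, 2.285, 0.56]
ft_force: [-0.0, -0.2, -0.4]
width: 87.5
grasp_force: 0.0
```

```bash
cat >> h.py <<'E'
def wpts(p):
    "wrist fisheye cloud, world"
    d=p["depth"]; K=p["K"]; v,u=np.nonzero(d>0); z=d[v,u]
    x=(u-K[0,2])/K[0,0]; y=(v-K[1,2])/K[1,1]; th=np.hypot(x,y)+1e-9
    ok=th<1.2; x,y,th,z=x[ok],y[ok],th[ok],z[ok]
    k=np.tan(th)/th
    return np.stack([x*k*z,y*k*z,z],1)@p["pose"][:3,:3].T+p["pose"][:3,3]
E
python3 - <<'E'
from h import *
p=get_image("wrist"); cv2.imwrite("pics/w1.png",p["frame"])
w=wpts(p); w=w[(cap_sdf(w,CAP,M,np.radians(-83))<10)&((w-CAP)@N>-30)]
o=np.load("pc.npz"); 
for n,W in(("wrist",w),("all",np.concatenate([w[::max(1,len(w)//1000)],o["a"],o["b"]]))):
    s=least_squares(lambda p:cap_sdf(W,p[:3],axes(p[3],p[5]),p[4]),[*CAP,YAW,-1.45,np.pi/6],loss="soft_l1",f_scale=1.5)
    print(n,len(W),s.x[:3].round(1),np.degrees(s.x[3:]).round(1),s.cost/len(W))
E
```

```text
wrist 5860 [607.1 -36.7 158.9] [ 15.6 -82.2  30.1] 0.20393135255649375
all 2317 [605.1 -36.9 157.7] [ 16.  -83.6  30. ] 1.1670687124836243
```

View pics/w1.png

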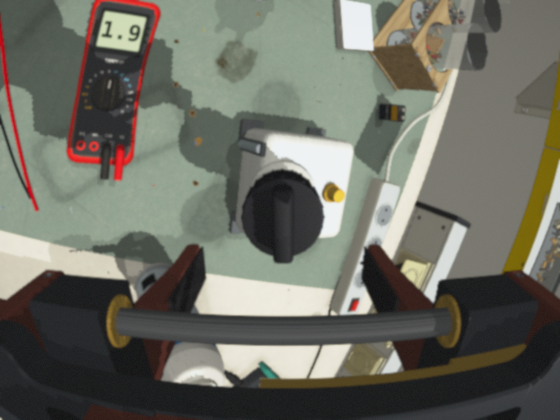

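```bash
sed -i 's/^CAP=.*/CAP=np.array([606.3,-36.8,158.4]); YAW=np.radians(15.8); M=axes(YAW); N=M[:,2]/' h.py
python3 - <<'E'
from h import *
plan([(CAP+N*60,tool_neck(-82.5)),(CAP+N*17,tool_neck(-82.5))],vmax=25,dp=1,da=3)
E
```

```text
[[[-1.4, 1.7, 16.4], [-0.002, -0.002, -0.004]], [[-2.9, 3.5, 32.8], [-0.004, -0.003, -0.007]], [[-3.0, 3.6, 54.3], [-0.004, -0.003, -0.007]], [[-3.0, 3.7, 75.8], [-0.004, -0.003, -0.007]]]
end [598.1 -39.1 173.1] [1.51  2.293 0.557]
```

Emit:
{"api": "servo_tool", "payload": {
  "deltas": [
    [[-1.5,2,16],[0,0,-0.007]],
    [[-3,3.5,33],[-0.004,-0.003,-0.007]],
    [[-3,3.5,54],[-0.004,-0.003,-0.007]],
    [[-3,3.5,76],[-0.004,-0.003,-0.007]],
    [[-3,3.5,76],[-0.004,-0.003,-0.007]]
  ]
}}

```text
t: 3.53
ee_pos: [597.1, -40.9, 176.6]
orientation: [1.509, 2.291, 0.557]
ft_force: [-0.7, 0.2, -0.9]
width: 87.9
grasp_force: 0.0
```

Emit:
{"api": "servo_tool", "payload": {
  "deltas": [
    [[0,0,0],[0,0,0]],
    [[0,0,0],[0,0,0]],
    [[0,0,0],[0,0,0]],
    [[0,0,0],[0,0,0]],
    [[0,0,0],[0,0,0]]
  ],
  "grip": 1
}}

```text
t: 3.95
ee_pos: [597.6, -41.8, 181.0]
orientation: [1.506, 2.286, 0.559]
ft_force: [0.3, -0.4, 0.8]
width: 57.7
grasp_force: 0.0
```

Emit:
{"api": "servo_tool", "payload": {
  "deltas": [
    [[0,0,0],[0,0,0]],
    [[0,0,0],[0,0,0]],
    [[0,0,0],[0,0,0]],
    [[0,0,0],[0,0,0]],
    [[0,0,0],[0,0,0]]
  ]
}}

```text
t: 4.37
ee_pos: [597.4, -41.6, 179.8]
orientation: [1.507, 2.288, 0.559]
ft_force: [0.1, 0.3, 0.6]
width: 24.4
grasp_force: 0.0
```

Run:
```python
from h import *
p,r=cur(); o=ctrl.get_obs()
q=(p-CAP)@M; print("neck xyz",q.round(1),"ang err",np.degrees((tool_neck(-82.5).inv()*r).as_rotvec()).round(2),"F neck",(o["ft_force"]@M).round(1),"tool",r.inv().apply(o["ft_force"]).round(1),o["moment"].round(2),o["width"],o["qpos"].round(2))
```

```text
neck xyz [ 2.1 -2.2 23.4] ang err [-0.29 -0.21  0.  ] F neck [0.5 0.3 0.4] tool [ 0.2  0.5 -0.4] [-0.08  0.07  0.01] 24.448704413572266 [-0.21  0.31  2.06  0.69  0.37 -1.22]
```

Run:
```python
from h import *
plan([(CAP+N*17,tool_neck(-82.5))],dp=1,da=3)
```

```text
[[[2.4, -1.9, 6.4], [0.005, 0.004, -0.0]]]
end [598.1 -39.2 173.1] [1.509 2.294 0.557]
```

Emit:
{"api": "servo_tool", "payload": {
  "deltas": [
    [[2.5,-2,3],[0.005,0.004,0]],
    [[2.5,-2,6.5],[0.005,0.004,0]],
    [[2.5,-2,6.5],[0.005,0.004,0]],
    [[2.5,-2,6.5],[0.005,0.004,0]]
  ],
  "grip": 0.2
}}

```text
t: 4.7
ee_pos: [597.9, -39.0, 172.5]
orientation: [1.51, 2.294, 0.557]
ft_force: [-0.4, 0.4, 0.3]
width: 34.8
grasp_force: 0.0
```

Emit:
{"api": "servo_tool", "payload": {
  "deltas": [
    [[0,0,0],[0,0,0]],
    [[0,0,0],[0,0,0]],
    [[0,0,0],[0,0,0]],
    [[0,0,0],[0,0,0]],
    [[0,0,0],[0,0,0]]
  ],
  "grip": 1
}}

```text
t: 5.12
ee_pos: [598.1, -39.1, 173.1]
orientation: [1.509, 2.294, 0.557]
ft_force: [-0.2, 1.2, -0.4]
width: 15.7
grasp_force: 30.0
```

Emit:
{"api": "servo_tool", "payload": {
  "deltas": [
    [[0,0,0],[0,0,0]],
    [[0,0,0],[0,0,0]]
  ]
}}

```text
t: 5.28
ee_pos: [598.2, -39.1, 173.1]
orientation: [1.509, 2.293, 0.557]
ft_force: [0.7, 0.5, 0.1]
width: 15.7
grasp_force: 30.0
```

```bash
cat >> h.py <<'E'
def rep(a):
    p,r=cur(); o=ctrl.get_obs()
    print("neck xyz",((p-CAP)@M).round(1),"tool-frame err rotvec deg",np.degrees((tool_neck(a).inv()*r).as_rotvec()).round(2),"F tool",r.inv().apply(o["ft_force"]).round(1),"M tool",r.inv().apply(o["moment"]).round(2),"w",round(o["width"],1),"gf",o["grasp_force"],"q",o["qpos"].round(2),"t",o["t"])
E
python3 -c "from h import *; rep(-82.5)"
```

```text
neck xyz [ 0.1 -0.  17. ] tool-frame err rotvec deg [-0.02  0.01 -0.  ] F tool [0.2 0.8 0.4] M tool [-0.05  0.05 -0.03] w 15.7 gf 29.99908447265625 q [-0.21  0.32  2.06  0.7   0.37 -1.22] t 5.2833
```

Emit:
{"api": "servo_tool", "payload": {
  "deltas": [
    [[0,0,0],[0,0,0]],
    [[0,0,0],[0,0,0]],
    [[0,0,0],[0,0,0]],
    [[0,0,0],[0,0,0]]
  ],
  "grip": -1
}}

```text
t: 5.62
ee_pos: [598.0, -39.2, 172.9]
orientation: [1.51, 2.294, 0.557]
ft_force: [-0.3, 0.6, 0.6]
width: 38.8
grasp_force: 0.0
```

Emit:
{"api": "servo_tool", "payload": {
  "deltas": [
    [[0,0,-15],[0,0,0]],
    [[0,0,-30],[0,0,0]],
    [[0,0,-35],[0,0,0.12]],
    [[0,0,-35],[0,0,0.24]],
    [[0,0,-35],[0,0,0.36]]
  ]
}}

```text
t: 6.03
ee_pos: [581.3, -44.1, 204.0]
orientation: [1.942, 2.023, 0.649]
ft_force: [0.1, -0.2, -0.1]
width: 72.3
grasp_force: 0.0
```

```bash
python3 -c "from h import *; rep(-82.5)"
```

```text
neck xyz [ 0.2 -0.2 52.5] tool-frame err rotvec deg [-5.000e-02 -1.000e-02  2.096e+01] F tool [-0.2  0.1  0.2] M tool [ 0.09 -0.09 -0.01] w 72.3 gf 0.0 q [-0.22  0.25  2.07  0.62  0.43 -0.78] t 6.0333
```

Emit:
{"api": "servo_tool", "payload": {
  "deltas": [
    [[0,0,0],[0,0,0.12]],
    [[0,0,0],[0,0,0.24]],
    [[0,0,0],[0,0,0.36]],
    [[0,0,0],[0,0,0.48]],
    [[0,0,0],[0,0,0.6]]
  ]
}}

```text
t: 6.45
ee_pos: [581.1, -43.9, 203.3]
orientation: [2.56, 1.418, 0.763]
ft_force: [0.5, 0.5, 0.4]
width: 87.5
grasp_force: 0.0
```

Emit:
{"api": "servo_tool", "payload": {
  "deltas": [
    [[0,0,0],[0,0,0.12]],
    [[0,0,0],[0,0,0.24]],
    [[0,0,0],[0,0,0.36]],
    [[0,0,0],[0,0,0.48]],
    [[0,0,0],[0,0,0.6]]
  ]
}}

```text
t: 6.87
ee_pos: [581.1, -43.9, 203.2]
orientation: [-2.936, -0.613, -0.801]
ft_force: [-0.1, 0.3, -0.1]
width: 87.9
grasp_force: 0.0
```

Emit:
{"api": "servo_tool", "payload": {
  "deltas": [
    [[0,0,0],[0,0,0.12]],
    [[0,0,0],[0,0,0.24]],
    [[0,0,0],[0,0,0.36]],
    [[0,0,0],[0,0,0.48]],
    [[0,0,0],[0,0,0.6]]
  ]
}}

```text
t: 7.28
ee_pos: [581.1, -43.9, 203.3]
orientation: [-2.853, 0.27, -0.716]
ft_force: [0.5, -0.2, 0.3]
width: 87.8
grasp_force: 0.0
```

Emit:
{"api": "servo_tool", "payload": {
  "deltas": [
    [[0,0,0],[0,0,0.12]],
    [[0,0,0],[0,0,0.24]],
    [[0,0,0],[0,0,0.36]],
    [[0,0,0],[0,0,0.48]],
    [[0,0,0],[0,0,0.6]]
  ]
}}

```text
t: 7.7
ee_pos: [581.1, -43.9, 203.2]
orientation: [-2.547, 1.059, -0.579]
ft_force: [-1.1, -0.1, -0.6]
width: 87.6
grasp_force: 0.0
```

Emit:
{"api": "servo_tool", "payload": {
  "deltas": [
    [[0,0,0],[0,0,0.12]],
    [[0,0,0],[0,0,0.24]],
    [[0,0,0],[0,0,0.36]],
    [[0,0,0],[0,0,0.38]],
    [[0,0,0],[0,0,0.38]]
  ]
}}

```text
t: 8.12
ee_pos: [581.1, -43.9, 203.3]
orientation: [-2.264, 1.484, -0.475]
ft_force: [0.1, 0.3, 0.6]
width: 87.7
grasp_force: 0.0
```

Emit:
{"api": "servo_tool", "payload": {
  "deltas": [
    [[0,0,17],[0,0,0]],
    [[0,0,35],[0,0,0]],
    [[0,0,35],[0,0,0]],
    [[0,0,35],[0,0,0]]
  ],
  "grip": 0.2
}}

```text
t: 8.45
ee_pos: [597.5, -38.9, 172.2]
orientation: [-2.265, 1.484, -0.472]
ft_force: [0.2, 1.6, -0.2]
width: 64.5
grasp_force: 0.0
```

Run:
```python
from h import *; rep(97.5)
plan([(CAP+N*17,tool_neck(97.5))],dp=1,da=3)
```

```text
neck xyz [-0.9  0.4 16.5] tool-frame err rotvec deg [-0.09 -0.1  -0.21] F tool [-1.4 -0.6  0.5] M tool [-0.18 -0.12  0.07] w 64.5 gf 0.0 q [-0.21  0.32  2.06  0.7   0.37  1.92] t 8.45
[[[0.5, -0.8, -0.5], [0.002, 0.002, 0.004]]]
end [598.1 -39.1 173.1] [-2.26   1.488 -0.475]
```

Emit:
{"api": "servo_tool", "payload": {
  "deltas": [
    [[0,0,0],[0,0,0]],
    [[0,0,0],[0,0,0]],
    [[0,0,0],[0,0,0]],
    [[0,0,0],[0,0,0]],
    [[0,0,0],[0,0,0]]
  ],
  "grip": 1
}}

```text
t: 8.87
ee_pos: [598.1, -39.2, 173.5]
orientation: [-2.262, 1.485, -0.475]
ft_force: [-0.7, 0.0, 0.4]
width: 31.3
grasp_force: 0.0
```

Emit:
{"api": "servo_tool", "payload": {
  "deltas": [
    [[0,0,0],[0,0,0]],
    [[0,0,0],[0,0,0]],
    [[0,0,0],[0,0,0]],
    [[0,0,0],[0,0,0]],
    [[0,0,0],[0,0,0]]
  ]
}}

```text
t: 9.28
ee_pos: [598.1, -39.1, 173.1]
orientation: [-2.262, 1.486, -0.475]
ft_force: [-0.3, -0.0, 3.0]
width: 15.6
grasp_force: 30.0
```

Run:
```python
from h import *; rep(97.5)
```

```text
neck xyz [ 0.  0. 17.] tool-frame err rotvec deg [ 0.01 -0.02 -0.09] F tool [ 0.1 -1.2 -2.7] M tool [-0.05 -0.11  0.09] w 15.6 gf 30.000094771385193 q [-0.21  0.32  2.06  0.7   0.37  1.92] t 9.2833
```

Emit:
{"api": "servo_tool", "payload": {
  "deltas": [
    [[0,0,0],[0,0,-0.05]],
    [[0,0,0],[0,0,-0.1]],
    [[0,0,0],[0,0,-0.15]],
    [[0,0,0],[0,0,-0.2]],
    [[0,0,0],[0,0,-0.25]]
  ]
}}

```text
t: 9.7
ee_pos: [597.9, -39.2, 173.0]
orientation: [-2.461, 1.204, -0.546]
ft_force: [-2.9, -1.0, 3.1]
width: 15.7
grasp_force: 30.0
```

Emit:
{"api": "servo_tool", "payload": {
  "deltas": [
    [[0,0,0],[0,0,-0.05]],
    [[0,0,0],[0,0,-0.1]],
    [[0,0,0],[0,0,-0.15]],
    [[0,0,0],[0,0,-0.2]],
    [[0,0,0],[0,0,-0.25]]
  ]
}}

```text
t: 10.12
ee_pos: [597.8, -39.2, 173.0]
orientation: [-2.629, 0.901, -0.611]
ft_force: [-2.4, -0.9, 2.6]
width: 15.9
grasp_force: 30.0
```

Run:
```python
from h import *; rep(97.5)
```

```text
neck xyz [-0.3  0.  17. ] tool-frame err rotvec deg [ -0.    -0.03 -28.87] F tool [-0.3  0.9 -3.5] M tool [-0.42 -0.29  0.11] w 15.9 gf 30.002771615982056 q [-0.21  0.32  2.06  0.7   0.37  1.41] t 10.1167
```

Emit:
{"api": "servo_tool", "payload": {
  "deltas": [
    [[0,0,0],[0,0,-0.02]],
    [[0,0,0],[0,0,-0.04]],
    [[0,0,0],[0,0,-0.06]],
    [[0,0,0],[0,0,-0.07]],
    [[0,0,0],[0,0,-0.07]]
  ]
}}

```text
t: 10.53
ee_pos: [597.9, -39.2, 172.9]
orientation: [-2.668, 0.815, -0.628]
ft_force: [-3.8, -1.3, 3.8]
width: 15.6
grasp_force: 30.1
```

Run:
```python
from h import *; rep(97.5)
```

```text
neck xyz [-0.3 -0.  17. ] tool-frame err rotvec deg [ 0.000e+00 -2.000e-02 -3.272e+01] F tool [-0.9  1.4 -5.3] M tool [-0.45 -0.4   0.44] w 15.6 gf 30.081782341003418 q [-0.21  0.32  2.06  0.7   0.37  1.35] t 10.5333
```

Emit:
{"api": "servo_tool", "payload": {
  "deltas": [
    [[0,0,0],[0,0,-0.01]],
    [[0,0,0],[0,0,-0.02]],
    [[0,0,0],[0,0,-0.02]]
  ]
}}

```text
t: 10.78
ee_pos: [597.9, -39.1, 173.0]
orientation: [-2.68, 0.789, -0.633]
ft_force: [-5.0, -1.3, 4.5]
width: 15.8
grasp_force: 30.3
```

Run:
```python
from h import *; rep(97.5)
```

```text
neck xyz [-0.2  0.  16.9] tool-frame err rotvec deg [ 1.000e-02 -3.000e-02 -3.389e+01] F tool [-1.6  1.6 -6.5] M tool [-0.55 -0.29  0.7 ] w 15.8 gf 30.348966121673584 q [-0.21  0.32  2.06  0.7   0.37  1.33] t 10.7833
```

Emit:
{"api": "servo_tool", "payload": {
  "deltas": [
    [[0,0,0],[0,0,0.02]],
    [[0,0,2],[0,0,0.03]],
    [[0,0,4],[0,0,0.03]],
    [[0,0,6],[0,0,0.03]],
    [[0,0,6.5],[0,0,0.03]]
  ]
}}

```text
t: 11.2
ee_pos: [601.2, -38.2, 167.3]
orientation: [-2.664, 0.826, -0.626]
ft_force: [-6.7, -2.1, 6.4]
width: 15.7
grasp_force: 30.0
```

Emit:
{"api": "servo_tool", "payload": {
  "deltas": [
    [[0,0,0],[0,0,0]],
    [[0,0,0],[0,0,0]],
    [[0,0,0],[0,0,0]]
  ]
}}

```text
t: 11.45
ee_pos: [601.1, -38.3, 167.5]
orientation: [-2.664, 0.826, -0.626]
ft_force: [-6.1, -1.9, 6.4]
width: 15.6
grasp_force: 30.0
```

Run:
```python
from h import *; rep(97.5)
```

```text
neck xyz [-0.2 -0.  10.5] tool-frame err rotvec deg [-0.000e+00 -1.000e-02 -3.223e+01] F tool [-1.3  1.9 -8.8] M tool [-0.66 -0.38  0.11] w 15.6 gf 30.008166432380676 q [-0.2   0.34  2.06  0.72  0.36  1.34] t 11.45
```

Emit:
{"api": "servo_tool", "payload": {
  "deltas": [
    [[0,0,0],[0,0,-0.03]],
    [[0,0,0],[0,0,-0.06]],
    [[0,0,0],[0,0,-0.09]],
    [[0,0,0],[0,0,-0.12]],
    [[0,0,0],[0,0,-0.15]]
  ]
}}

```text
t: 11.87
ee_pos: [601.4, -38.2, 167.7]
orientation: [-2.744, 0.629, -0.662]
ft_force: [-5.0, -1.3, 7.1]
width: 15.9
grasp_force: 30.0
```

Run:
```python
from h import *; rep(97.5)
```

```text
neck xyz [ 0.2 -0.  10.6] tool-frame err rotvec deg [ 3.000e-02  1.000e-02 -4.089e+01] F tool [-0.7  0.5 -8.8] M tool [-0.31 -0.38  0.22] w 15.9 gf 30.011042654514313 q [-0.2   0.34  2.06  0.72  0.36  1.19] t 11.8667
```

Emit:
{"api": "servo_tool", "payload": {
  "deltas": [
    [[0,0,0],[0,0,-0.07]],
    [[0,0,0],[0,0,-0.14]],
    [[0,0,0],[0,0,-0.21]],
    [[0,0,0],[0,0,-0.28]],
    [[0,0,0],[0,0,-0.36]]
  ]
}}

```text
t: 12.28
ee_pos: [601.5, -38.3, 167.9]
orientation: [-2.883, 0.128, -0.735]
ft_force: [-4.1, -1.3, 6.7]
width: 15.4
grasp_force: 30.0
```

Emit:
{"api": "servo_tool", "payload": {
  "deltas": [
    [[0,0,0],[0,0,-0.07]],
    [[0,0,0],[0,0,-0.14]],
    [[0,0,0],[0,0,-0.21]],
    [[0,0,0],[0,0,-0.28]],
    [[0,0,0],[0,0,-0.36]]
  ]
}}

```text
t: 12.7
ee_pos: [601.5, -38.3, 167.8]
orientation: [-2.939, -0.402, -0.788]
ft_force: [-4.8, -1.0, 7.7]
width: 15.6
grasp_force: 30.0
```

Emit:
{"api": "servo_tool", "payload": {
  "deltas": [
    [[0,0,0],[0,0,0]],
    [[0,0,0],[0,0,0]]
  ]
}}

```text
t: 12.87
ee_pos: [601.5, -38.3, 167.9]
orientation: [-2.939, -0.398, -0.788]
ft_force: [-5.2, -2.4, 7.0]
width: 16.0
grasp_force: 30.0
```

Run:
```python
from h import *; rep(97.5)
```

```text
neck xyz [ 0.4 -0.1 10.7] tool-frame err rotvec deg [ 2.000e-02  4.000e-02 -8.213e+01] F tool [-1.4  0.9 -8.8] M tool [-0.13 -0.55 -0.14] w 16.0 gf 30.008083283901215 q [-0.2   0.34  2.06  0.72  0.36  0.47] t 12.8667
```

Raise along the axis 6.5 + ~12 mm and check the force (spring should release).

Emit:
{"api": "servo_tool", "payload": {
  "deltas": [
    [[0,0,-4],[0,0,0]],
    [[0,0,-8],[0,0,0]],
    [[0,0,-12],[0,0,0]],
    [[0,0,-16],[0,0,0]],
    [[0,0,-18],[0,0,0]]
  ]
}}

```text
t: 13.28
ee_pos: [592.3, -40.6, 183.1]
orientation: [-2.939, -0.396, -0.786]
ft_force: [0.1, -0.6, -1.5]
width: 15.7
grasp_force: 30.0
```

Emit:
{"api": "servo_tool", "payload": {
  "deltas": [
    [[0,0,0],[0,0,0]]
  ]
}}

```text
t: 13.37
ee_pos: [592.4, -40.7, 183.1]
orientation: [-2.939, -0.396, -0.786]
ft_force: [-0.0, -0.4, -1.4]
width: 16.3
grasp_force: 30.0
```

Run:
```python
from h import *; rep(97.5)
```

```text
neck xyz [-0.2  0.1 28.6] tool-frame err rotvec deg [ 2.000e-02 -2.000e-02 -8.203e+01] F tool [-0.8  0.4  1.1] M tool [-0.04 -0.35  0.01] w 16.3 gf 29.998874366283417 q [-0.21  0.3   2.06  0.67  0.39  0.51] t 13.3667
```

Run:
```python
from h import *
p,r=cur(); d=tool_down(30)
plan([(p+N*75,r),(np.array([490,-150,330.]),r),(np.array([462.3,-330,250]),d),(np.array([462.3,-377.8,100]),d)],vmax=30,amax=5,dp=0,da=2)
```

```text
[[[-0.0, -0.0, -25.0], [0.0, 0.0, -0.0]], [[-0.0, -0.0, -50.0], [0.0, 0.0, -0.0]], [[-0.0, -0.0, -75.0], [0.0, 0.0, -0.0]], [[-7.0, 15.0, -98.0], [0.0, 0.0, -0.0]], [[-15.0, 31.0, -122.0], [0.0, 0.0, -0.0]]]
[[[-7.0, 16.0, -23.0], [0.0, 0.0, 0.0]], [[-15.0, 31.0, -46.0], [0.0, 0.0, 0.0]], [[-22.0, 47.0, -69.0], [0.0, 0.0, 0.0]], [[-37.0, 70.0, -65.0], [0.01, -0.07, -0.04]], [[-52.0, 94.0, -60.0], [0.02, -0.15, -0.07]]]
[[[-16.0, 23.0, 6.0], [0.01, -0.07, -0.04]], [[-31.0, 46.0, 12.0], [0.02, -0.15, -0.07]], [[-47.0, 69.0, 18.0], [0.02, -0.22, -0.11]], [[-63.0, 91.0, 25.0], [0.03, -0.3, -0.14]], [[-78.0, 114.0, 31.0], [0.04, -0.37, -0.18]]]
[[[-4.0, 7.0, 25.0], [0.0, -0.0, 0.0]], [[-8.0, 14.0, 50.0], [0.0, -0.0, 0.0]], [[-12.0, 21.0, 75.0], [0.0, -0.0, 0.0]], [[-16.0, 28.0, 100.0], [0.0, -0.0, 0.0]], [[-20.0, 34.0, 125.0], [0.0, -0.0, 0.0]]]
[[[-4.0, 7.0, 25.0], [0.0, -0.0, 0.0]]]
end [ 462.6 -377.3  100.3] [3.033e+00 8.130e-01 3.000e-03]
```

Emit:
{"api": "servo_tool", "payload": {
  "deltas": [
    [[0,0,-25],[0,0,0]],
    [[0,0,-50],[0,0,0]],
    [[0,0,-75],[0,0,0]],
    [[-7,15,-98],[0,0,0]],
    [[-15,31,-122],[0,0,0]]
  ]
}}

```text
t: 13.78
ee_pos: [528.8, -90.2, 281.7]
orientation: [-2.938, -0.399, -0.786]
ft_force: [0.7, -0.5, -0.6]
width: 15.7
grasp_force: 30.0
```

Emit:
{"api": "servo_tool", "payload": {
  "deltas": [
    [[-7,16,-23],[0,0,0]],
    [[-15,31,-46],[0,0,0]],
    [[-22,47,-69],[0,0,0]],
    [[-37,70,-65],[0.01,-0.07,-0.04]],
    [[-52,94,-60],[0.02,-0.15,-0.07]]
  ]
}}

```text
t: 14.2
ee_pos: [481.0, -203.0, 307.9]
orientation: [-2.992, -0.518, -0.566]
ft_force: [-0.0, 0.5, -0.6]
width: 15.4
grasp_force: 30.0
```

Emit:
{"api": "servo_tool", "payload": {
  "deltas": [
    [[-16,23,6],[0.01,-0.07,-0.04]],
    [[-31,46,12],[0.02,-0.15,-0.07]],
    [[-47,69,18],[0.02,-0.22,-0.11]],
    [[-63,91,25],[0.03,-0.3,-0.14]],
    [[-78,114,31],[0.04,-0.37,-0.18]]
  ]
}}

```text
t: 14.62
ee_pos: [462.3, -330.9, 249.3]
orientation: [3.032, 0.815, -0.003]
ft_force: [-0.2, -0.4, -0.6]
width: 15.9
grasp_force: 30.0
```

Emit:
{"api": "servo_tool", "payload": {
  "deltas": [
    [[-4,7,25],[0,0,0]],
    [[-8,14,50],[0,0,0]],
    [[-12,21,75],[0,0,0]],
    [[-16,28,100],[0,0,0]],
    [[-20,34,125],[0,0,0]]
  ]
}}

```text
t: 15.03
ee_pos: [462.5, -369.5, 123.5]
orientation: [3.033, 0.813, 0.003]
ft_force: [-0.2, -0.3, -0.4]
width: 16.1
grasp_force: 30.0
```

Emit:
{"api": "servo_tool", "payload": {
  "deltas": [
    [[-4,7,25],[0,0,0]],
    [[-4,7,25],[0,0,0]],
    [[-4,7,25],[0,0,0]],
    [[-4,7,25],[0,0,0]]
  ]
}}

```text
t: 15.37
ee_pos: [463.1, -377.3, 100.9]
orientation: [3.033, 0.813, 0.004]
ft_force: [0.4, -0.6, -1.3]
width: 15.8
grasp_force: 30.0
```

Run:
```python
from h import *
rep(0); print(cur()[0].round(1))
p=get_image("top"); cv2.imwrite("pics/t2.png",cv2.resize(p["frame"][150:310,340:500],(640,640)))
w=wpts(get_image("wrist"))
plan([(np.array([462.3,-377.8,64]),tool_down(30)),(np.array([462.3,-377.8,58]),tool_down(30))],vmax=10,dp=1,da=3)
```

```text
neck xyz [-228.4 -288.7   65.5] tool-frame err rotvec deg [ 42.85   5.18 160.55] F tool [0.  0.7 1.3] M tool [-0.06  0.03 -0.06] w 15.8 gf 29.998822510242462 q [-0.7   0.54  1.77  0.    0.83  0.34] t 15.3667
[ 463.1 -377.3  100.9]
[[[-0.3, -0.2, 9.5], [0.001, -0.001, 0.0]], [[-0.7, -0.3, 18.9], [0.002, -0.001, 0.0]], [[-1.0, -0.5, 28.4], [0.003, -0.002, 0.0]], [[-1.3, -0.6, 37.9], [0.004, -0.002, 0.0]], [[-1.3, -0.7, 43.9], [0.004, -0.002, 0.0]]]
end [ 462.3 -377.8   58. ] [3.034e+00 8.140e-01 1.000e-03]
```

View pics/t2.png

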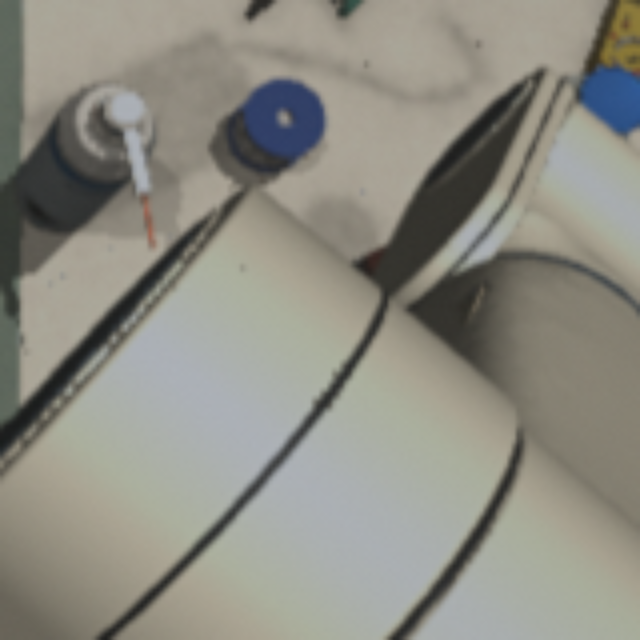

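Emit:
{"api": "servo_tool", "payload": {
  "deltas": [
    [[-0.5,0,10],[0,0,0]],
    [[-1,-0.5,20],[0.004,-0.002,0]],
    [[-1.5,-0.5,30],[0.004,-0.002,0]],
    [[-1.5,-0.5,38],[0.004,-0.002,0]],
    [[-1.5,-0.5,40],[0.004,-0.002,0]]
  ]
}}

```text
t: 15.88
ee_pos: [460.4, -376.8, 58.6]
orientation: [-3.03, -0.812, 0.004]
ft_force: [-4.0, 3.9, 15.5]
width: 16.2
grasp_force: 30.0
```

Emit:
{"api": "servo_tool", "payload": {
  "deltas": [
    [[0,0,0.5],[0,0,0]],
    [[0,0,1],[0,0,0]],
    [[0,0,1.5],[0,0,0]],
    [[0,0,2],[0,0,0]],
    [[0,0,2],[0,0,0]]
  ]
}}

```text
t: 16.3
ee_pos: [460.8, -377.2, 58.7]
orientation: [-3.032, -0.812, 0.003]
ft_force: [-3.0, 4.3, 8.9]
width: 15.7
grasp_force: 30.0
```

Emit:
{"api": "servo_tool", "payload": {
  "deltas": [
    [[0,0,-0.5],[0,0,0]],
    [[0,0,-1],[0,0,0]],
    [[0,0,-1],[0,0,0]]
  ]
}}

```text
t: 16.55
ee_pos: [461.3, -377.9, 59.1]
orientation: [-3.033, -0.813, 0.001]
ft_force: [-0.5, 0.9, -0.9]
width: 15.5
grasp_force: 30.0
```

Emit:
{"api": "servo_tool", "payload": {
  "deltas": [
    [[0,0,-1],[0,0,0]],
    [[0,0,-1],[0,0,0]],
    [[0,0,-1],[0,0,0]],
    [[0,0,-1],[0,0,0]],
    [[0,0,-1],[0,0,0]]
  ],
  "grip": -1
}}

```text
t: 16.97
ee_pos: [461.2, -377.7, 60.1]
orientation: [-3.033, -0.813, 0.002]
ft_force: [-0.8, -0.2, 0.1]
width: 45.8
grasp_force: 0.0
```

Emit:
{"api": "servo_tool", "payload": {
  "deltas": [
    [[0,0,0],[0,0,0]],
    [[0,0,0],[0,0,0]],
    [[0,0,-10],[0,0,0]],
    [[0,0,-35],[0,0,0]],
    [[0,0,-70],[0,0,0]]
  ]
}}

```text
t: 17.38
ee_pos: [459.7, -376.4, 128.9]
orientation: [-3.028, -0.812, 0.007]
ft_force: [0.8, -0.4, 0.7]
width: 78.6
grasp_force: 0.0
```

Run:
```python
from h import *
p=get_image("wrist"); w=wpts(p)
m=(np.linalg.norm(w[:,:2]-[462,-378],axis=1)<45)&(w[:,2]>28)&(w[:,2]<90); W=w[m]
def f(x):
    q=(W-x[:3])@R.from_rotvec([x[3],x[4],0]).as_matrix()@R.from_euler("z",x[5]).as_matrix()
    return np.minimum(sdf_cyl(q,33.5,-38,14),sdf_box(q,(0,0,26),(58,16,24)))
s=least_squares(f,[462,-378,41,0,0,np.radians(30)],loss="soft_l1",f_scale=1.5); print(len(W),s.x[:3].round(1),np.degrees(s.x[3:]).round(1),s.cost/len(W))
# look at the strainer from the top/side
for n in("side","top"):
    p=get_image(n); r=finder.silhouettes("strainer_handle",p)[:1]; print(n,[(k["score"],k["rect"]) for k in r])
    if n=="top": cv2.imwrite("pics/t3.png",cv2.resize(p["frame"][110:270,250:460],(800,610)[:2] if 0 else (787,600)))
    c=CAP-N*27   # mouth
    w=pts(p); q=(w-c)@M; m=(np.hypot(q[:,0],q[:,1])<22)&(q[:,2]>2)&(q[:,2]<40); print(m.sum(), q[m].mean(0).round(1) if m.any() else "")
```

```text
6204 [ 462.1 -377.3   41.6] [ 0.1  0.  29.1] 0.19959038373492682
side [(0.68, [0.5685, 0.5005, 0.0277, 0.0314])]
103 [-2.5 -4.9 15.4]
top [(0.7, [0.5377, 0.394, 0.0211, 0.0367])]
152 [-0.1  1.4 12.4]
```

View pics/t3.png

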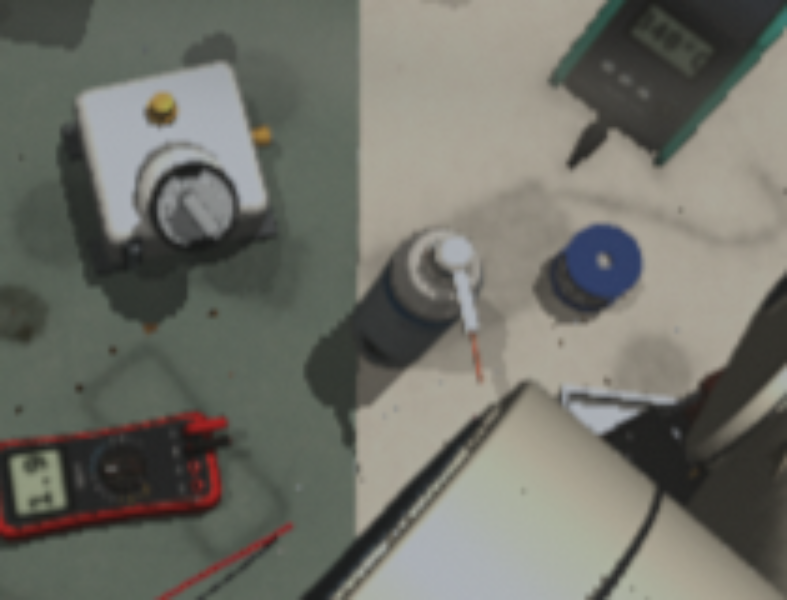

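Run:
```python
from h import *
p,r=cur(); q=tool_neck(202); pre=CAP+N*(-27+90)
print(p,np.array(pre))
plan([(np.array([462,-360,270.]),tool_down(30)),(np.array([500,-150,330.]),tool_down(30)),(pre+N*40,q),(pre,q)],vmax=36,amax=6.5,dp=0,da=2)
```

```text
[ 461.22076016 -377.71140132  130.53108735] [575.9901332  -45.37682778 212.95960044]
[[[2.0, -4.0, -35.0], [-0.0, 0.0, 0.0]], [[5.0, -8.0, -70.0], [-0.0, 0.0, 0.0]], [[7.0, -11.0, -105.0], [-0.0, 0.0, 0.0]], [[9.0, -15.0, -139.0], [-0.0, 0.0, 0.0]], [[29.0, -38.0, -148.0], [-0.0, 0.0, 0.0]]]
[[[20.0, -24.0, -9.0], [-0.0, 0.0, 0.0]], [[40.0, -47.0, -17.0], [-0.0, 0.0, 0.0]], [[59.0, -70.0, -26.0], [-0.0, 0.0, 0.0]], [[79.0, -94.0, -34.0], [-0.0, 0.0, 0.0]], [[99.0, -117.0, -43.0], [-0.0, 0.0, 0.0]]]
[[[19.0, -23.0, -8.0], [-0.0, 0.0, 0.0]], [[39.0, -35.0, 8.0], [-0.03, 0.1, -0.03]], [[59.0, -46.0, 25.0], [-0.07, 0.2, -0.05]], [[79.0, -58.0, 41.0], [-0.1, 0.3, -0.08]], [[98.0, -69.0, 58.0], [-0.13, 0.4, -0.11]]]
[[[14.0, -12.0, 22.0], [-0.03, 0.1, -0.02]], [[16.0, -11.0, 41.0], [-0.03, 0.1, -0.02]], [[18.0, -11.0, 61.0], [-0.03, 0.1, -0.02]]]
end [575.9 -45.  213.3] [2.852 0.972 0.807]
```

Emit:
{"api": "servo_tool", "payload": {
  "deltas": [
    [[2,-4,-35],[0,0,0]],
    [[5,-8,-70],[0,0,0]],
    [[7,-11,-105],[0,0,0]],
    [[9,-15,-139],[0,0,0]],
    [[29,-38,-148],[0,0,0]]
  ]
}}

```text
t: 18.05
ee_pos: [468.9, -334.0, 282.5]
orientation: [3.031, 0.808, 0.004]
ft_force: [1.1, 0.4, 0.7]
width: 87.4
grasp_force: 0.0
```

Emit:
{"api": "servo_tool", "payload": {
  "deltas": [
    [[20,-24,-9],[0,0,0]],
    [[40,-47,-17],[0,0,0]],
    [[59,-70,-26],[0,0,0]],
    [[79,-94,-34],[0,0,0]],
    [[99,-117,-43],[0,0,0]]
  ]
}}

```text
t: 18.47
ee_pos: [494.1, -178.1, 320.3]
orientation: [-3.031, -0.812, 0.005]
ft_force: [0.7, -0.1, -0.2]
width: 88.1
grasp_force: 0.0
```

Emit:
{"api": "servo_tool", "payload": {
  "deltas": [
    [[19,-23,-8],[0,0,0]],
    [[39,-35,8],[-0.03,0.1,-0.03]],
    [[59,-46,25],[-0.07,0.2,-0.05]],
    [[79,-58,41],[-0.1,0.3,-0.08]],
    [[98,-69,58],[-0.13,0.4,-0.11]]
  ]
}}

```text
t: 18.88
ee_pos: [545.1, -69.9, 262.6]
orientation: [2.898, 0.954, 0.654]
ft_force: [1.5, 1.8, -0.3]
width: 87.7
grasp_force: 0.0
```

Emit:
{"api": "servo_tool", "payload": {
  "deltas": [
    [[14,-12,22],[-0.03,0.1,-0.02]],
    [[16,-11,41],[-0.03,0.1,-0.02]],
    [[18,-11,61],[-0.03,0.1,-0.02]],
    [[18,-11,61],[-0.03,0.1,-0.02]],
    [[18,-11,61],[-0.03,0.1,-0.02]]
  ]
}}

```text
t: 19.3
ee_pos: [575.0, -44.7, 211.2]
orientation: [2.856, 0.974, 0.802]
ft_force: [-0.3, -0.2, 0.2]
width: 87.7
grasp_force: 0.0
```

Run:
```python
from h import *
rep(202)
p=get_image("wrist"); cv2.imwrite("pics/w4.png",p["frame"]); w=wpts(p); c0=CAP-N*36
q=(w-c0)@M; W=w[(np.hypot(q[:,0],q[:,1])<23)&(q[:,2]>13)&(q[:,2]<45)]
best=None
for a in np.radians([-60,-20,20,60]):
    def f(x):
        q=(W-c0-M@np.array([x[0],x[1],x[2]]))@M@R.from_euler("z",x[3]).as_matrix()
        return sdf_box(q,(0,0,24),(34,12,24))
    s=least_squares(f,[0,0,0,a],loss="soft_l1",f_scale=1)
    if best is None or s.cost<best.cost: best=s
print(len(W),best.x[:3].round(1),np.degrees(best.x[3]).round(1),best.cost/len(W))
np.save("st.npy",best.x)
```

```text
neck xyz [-1.6  1.  61.8] tool-frame err rotvec deg [ 0.48 -0.04  0.27] F tool [-0.2  0.  -0.3] M tool [ 0.07 -0.18 -0.  ] w 87.7 gf 0.0 q [-0.23  0.23  2.07  0.6   0.45  0.19] t 19.3
885 [ 0.7 -0.7 -0.2] 27.4 0.6882291014579813
```

View pics/w4.png

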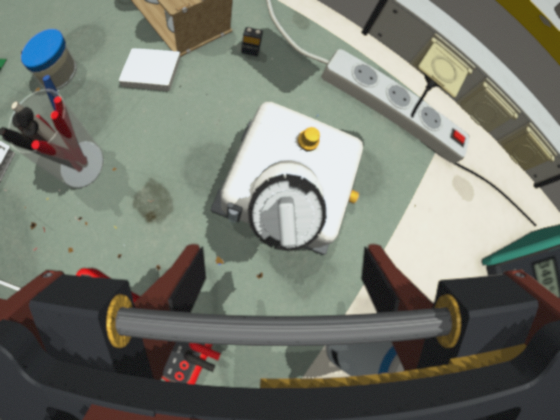

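Run:
```python
from h import *
q=tool_neck(207)
t=lambda z: CAP+M@np.array([.4,-.4,z])
plan([(t(25),q),(t(-21),q)],vmax=20,dp=1,da=3)
```

```text
[[[0.3, 0.7, 18.8], [-0.003, -0.0, -0.046]], [[0.6, 1.4, 37.7], [-0.007, -0.001, -0.092]], [[0.6, 1.5, 53.0], [-0.007, -0.001, -0.092]], [[0.6, 1.6, 68.3], [-0.007, -0.001, -0.092]], [[0.5, 1.7, 83.7], [-0.007, -0.001, -0.092]]]
end [616.8 -34.2 140.3] [2.78  1.09  0.796]
```

Emit:
{"api": "servo_tool", "payload": {
  "deltas": [
    [[0.5,0.5,19],[-0.003,0,-0.046]],
    [[0.5,1.5,38],[-0.007,0,-0.092]],
    [[0.5,1.5,53],[-0.007,0,-0.092]],
    [[0.5,1.5,68],[-0.007,0,-0.092]],
    [[0.5,1.5,78],[-0.007,0,-0.092]]
  ],
  "grip": 0.1
}}

```text
t: 19.77
ee_pos: [615.3, -35.3, 146.2]
orientation: [2.778, 1.089, 0.801]
ft_force: [-0.5, 0.1, 0.0]
width: 57.8
grasp_force: 0.0
```

Emit:
{"api": "servo_tool", "payload": {
  "deltas": [
    [[0,0,0],[0,0,0]],
    [[0,0,0],[0,0,0]],
    [[0,0,0],[0,0,0]]
  ]
}}

```text
t: 20.02
ee_pos: [614.8, -35.3, 147.1]
orientation: [2.778, 1.089, 0.802]
ft_force: [-0.6, 0.7, -0.4]
width: 40.3
grasp_force: 0.0
```

Run:
```python
from h import *
rep(207); plan([(CAP+M@np.array([.4,-.4,-21]),tool_neck(207))],dp=1,da=3)
```

```text
neck xyz [  1.8  -0.9 -14.1] tool-frame err rotvec deg [-0.17  0.16 -0.03] F tool [-0.1 -1.   0.1] M tool [ 0.05 -0.2   0.  ] w 40.3 gf 0.0 q [-0.19  0.39  2.04  0.8   0.32 -0.08] t 20.0167
[[[-1.0, -1.1, 6.9], [0.003, -0.003, 0.001]]]
end [616.8 -34.2 140.4] [2.781 1.089 0.796]
```

Emit:
{"api": "servo_tool", "payload": {
  "deltas": [
    [[-1,-1,3],[0.003,-0.003,0]],
    [[-1,-1,6.5],[0.003,-0.003,0]],
    [[-1,-1,6.5],[0.003,-0.003,0]]
  ]
}}

```text
t: 20.27
ee_pos: [616.6, -34.1, 139.7]
orientation: [2.781, 1.091, 0.795]
ft_force: [-1.3, -0.6, 0.1]
width: 39.7
grasp_force: 0.0
```

Emit:
{"api": "servo_tool", "payload": {
  "deltas": [
    [[0,0,0],[0,0,0]],
    [[0,0,0],[0,0,0]],
    [[0,0,0],[0,0,0]],
    [[0,0,0],[0,0,0]],
    [[0,0,0],[0,0,0]]
  ],
  "grip": 1
}}

```text
t: 20.68
ee_pos: [616.5, -34.0, 139.7]
orientation: [2.781, 1.091, 0.795]
ft_force: [0.2, -0.3, 0.8]
width: 11.6
grasp_force: 30.0
```

Emit:
{"api": "servo_tool", "payload": {
  "deltas": [
    [[0,0,0],[0,0,0]],
    [[0,0,0],[0,0,0]],
    [[0,0,0],[0,0,0]]
  ]
}}

```text
t: 20.93
ee_pos: [616.5, -34.1, 139.7]
orientation: [2.781, 1.091, 0.795]
ft_force: [-0.4, -0.1, 1.5]
width: 11.5
grasp_force: 30.0
```

Run:
```python
from h import *
rep(207)
```

```text
neck xyz [ -0.2  -0.1 -21.5] tool-frame err rotvec deg [ 0.05 -0.06 -0.03] F tool [ 0.3  0.2 -1.5] M tool [ 0.08 -0.2  -0.02] w 11.5 gf 29.996150135993958 q [-0.19  0.41  2.04  0.81  0.31 -0.09] t 20.9333
```

Gripped at 11.5 mm. Draw it out, checking force.

Emit:
{"api": "servo_tool", "payload": {
  "deltas": [
    [[0,0,-6],[0,0,0]],
    [[0,0,-14],[0,0,0]],
    [[0,0,-22],[0,0,0]],
    [[0,0,-30],[0,0,0]],
    [[0,0,-38],[0,0,0]]
  ]
}}

```text
t: 21.35
ee_pos: [597.8, -39.4, 173.5]
orientation: [2.781, 1.091, 0.795]
ft_force: [0.2, -0.5, -1.4]
width: 11.8
grasp_force: 30.0
```

Emit:
{"api": "servo_tool", "payload": {
  "deltas": [
    [[0,0,-8],[0,0,0]],
    [[0,0,-17],[0,0,0]],
    [[0,0,-27],[0,0,0]],
    [[0,0,-40],[0,0,0]],
    [[0,0,-55],[0,0,0]]
  ]
}}

```text
t: 21.77
ee_pos: [571.1, -46.8, 220.8]
orientation: [2.782, 1.091, 0.794]
ft_force: [-0.1, 0.3, 0.0]
width: 12.0
grasp_force: 30.0
```

Run:
```python
from h import *
rep(207)
p,r=cur(); h=None
for hd in (60,90,120): pass
d=tool_down(60)
T=np.array([450.3,353.4,0])
plan([(np.array([520,20,300.]),r),(np.array([500,150,300.]),d),(T+[5,-33,270],tool_down(80)),(T+[0,0,110],tool_down(80))],vmax=32,amax=5.5,dp=0,da=2)
```

```text
neck xyz [-0.5 -0.  72.3] tool-frame err rotvec deg [ 0.08 -0.09 -0.02] F tool [ 0.1 -0.3 -0. ] M tool [ 0.06 -0.22 -0.  ] w 12.0 gf 29.994663298130035 q [-0.24  0.2   2.08  0.58  0.46  0.12] t 21.7667
[[[12.0, -16.0, -21.0], [0.0, 0.0, -0.0]], [[23.0, -32.0, -42.0], [0.0, 0.0, -0.0]], [[35.0, -48.0, -63.0], [0.0, 0.0, -0.0]], [[47.0, -64.0, -84.0], [0.0, 0.0, -0.0]], [[57.0, -80.0, -83.0], [0.04, -0.06, -0.04]]]
[[[11.0, -15.0, 1.0], [0.05, -0.06, -0.04]], [[22.0, -30.0, 2.0], [0.09, -0.12, -0.09]], [[33.0, -45.0, 4.0], [0.13, -0.18, -0.13]], [[44.0, -61.0, 5.0], [0.18, -0.24, -0.17]], [[55.0, -76.0, 6.0], [0.22, -0.3, -0.21]]]
[[[14.0, -12.0, 0.0], [0.04, -0.07, -0.04]], [[33.0, -34.0, 6.0], [0.05, -0.06, -0.1]], [[53.0, -56.0, 11.0], [0.05, -0.06, -0.16]], [[73.0, -78.0, 16.0], [0.05, -0.06, -0.22]], [[92.0, -99.0, 22.0], [0.05, -0.06, -0.28]]]
[[[25.0, -15.0, 5.0], [0.0, 0.0, -0.05]], [[51.0, -31.0, 10.0], [0.0, 0.0, -0.11]], [[56.0, -33.0, 36.0], [0.0, 0.0, -0.11]], [[61.0, -35.0, 63.0], [0.0, 0.0, -0.11]], [[66.0, -38.0, 90.0], [0.0, 0.0, -0.11]]]
[[[5.0, -2.0, 26.0], [0.0, 0.0, -0.0]], [[10.0, -4.0, 53.0], [0.0, 0.0, -0.0]], [[16.0, -5.0, 80.0], [0.0, 0.0, -0.0]]]
end [450.8 353.8 109.7] [2.407e+00 2.016e+00 2.000e-03]
```

Emit:
{"api": "servo_tool", "payload": {
  "deltas": [
    [[12,-16,-21],[0,0,0]],
    [[23,-32,-42],[0,0,0]],
    [[35,-48,-63],[0,0,0]],
    [[47,-64,-84],[0,0,0]],
    [[57,-80,-83],[0.04,-0.06,-0.04]]
  ]
}}

```text
t: 22.18
ee_pos: [515.0, 38.6, 302.3]
orientation: [2.785, 1.157, 0.691]
ft_force: [1.6, 0.3, -0.3]
width: 11.7
grasp_force: 30.0
```

Emit:
{"api": "servo_tool", "payload": {
  "deltas": [
    [[11,-15,1],[0.05,-0.06,-0.04]],
    [[22,-30,2],[0.09,-0.12,-0.09]],
    [[33,-45,4],[0.13,-0.18,-0.13]],
    [[44,-61,5],[0.18,-0.24,-0.17]],
    [[55,-76,6],[0.22,-0.3,-0.21]]
  ]
}}

```text
t: 22.6
ee_pos: [503.4, 132.2, 300.5]
orientation: [2.745, 1.509, 0.121]
ft_force: [0.4, -0.7, -0.9]
width: 11.8
grasp_force: 30.0
```

Emit:
{"api": "servo_tool", "payload": {
  "deltas": [
    [[14,-12,0],[0.04,-0.07,-0.04]],
    [[33,-34,6],[0.05,-0.06,-0.1]],
    [[53,-56,11],[0.05,-0.06,-0.16]],
    [[73,-78,16],[0.05,-0.06,-0.22]],
    [[92,-99,22],[0.05,-0.06,-0.28]]
  ]
}}

```text
t: 23.02
ee_pos: [470.7, 264.2, 279.7]
orientation: [2.511, 1.882, 0.004]
ft_force: [0.5, -0.0, -0.5]
width: 11.7
grasp_force: 30.0
```

Emit:
{"api": "servo_tool", "payload": {
  "deltas": [
    [[25,-15,5],[0,0,-0.05]],
    [[51,-31,10],[0,0,-0.11]],
    [[56,-33,36],[0,0,-0.11]],
    [[61,-35,63],[0,0,-0.11]],
    [[66,-38,90],[0,0,-0.11]]
  ]
}}

```text
t: 23.43
ee_pos: [453.6, 337.9, 189.2]
orientation: [2.406, 2.015, 0.006]
ft_force: [0.4, -0.5, -1.3]
width: 11.8
grasp_force: 30.0
```

Emit:
{"api": "servo_tool", "payload": {
  "deltas": [
    [[5,-2,26],[0,0,0]],
    [[10,-4,53],[0,0,0]],
    [[16,-5,80],[0,0,0]],
    [[16,-5,80],[0,0,0]],
    [[16,-5,80],[0,0,0]]
  ]
}}

```text
t: 23.85
ee_pos: [451.0, 353.2, 108.6]
orientation: [2.406, 2.016, -0.002]
ft_force: [1.2, -0.4, -0.6]
width: 11.9
grasp_force: 30.0
```

Run:
```python
from h import *
rep(0); print(cur()[0])
p=get_image("wrist"); cv2.imwrite("pics/w5.png",p["frame"]); w=wpts(p)
m=(np.abs(w[:,:2]-[450.3,353.4]).max(1)<52)&(w[:,2]>15)&(w[:,2]<27); b=tray_fit(w[m],68,(450,353)); print(m.sum(),b.x.round(2),b.cost/m.sum())
T=np.array([450.3,353.4,0])
plan([(T+[0,0,56],tool_down(80))],vmax=12,dp=1,da=3)
```

```text
neck xyz [-62.3 417.5 -21.5] tool-frame err rotvec deg [ 30.33  18.76 112.79] F tool [-0.2  1.2  0.7] M tool [-0.09 -0.03  0.01] w 11.9 gf 29.994800090789795 q [ 0.65  0.5   1.82 -0.    0.82  0.82] t 23.85
[450.9888896  353.1830197  108.63689187]
1825 [4.5332e+02 3.5561e+02 2.1000e-01] 1.3254102824946759
[[[-0.1, -0.3, 10.8], [0.001, 0.0, -0.0]], [[-0.2, -0.7, 21.6], [0.001, 0.0, -0.001]], [[-0.4, -1.0, 32.4], [0.002, 0.0, -0.001]], [[-0.5, -1.4, 43.2], [0.003, 0.0, -0.002]], [[-0.6, -1.7, 54.0], [0.003, 0.0, -0.002]]]
end [450.3 353.4  56. ] [ 2.406  2.019 -0.   ]
```

View pics/w5.png

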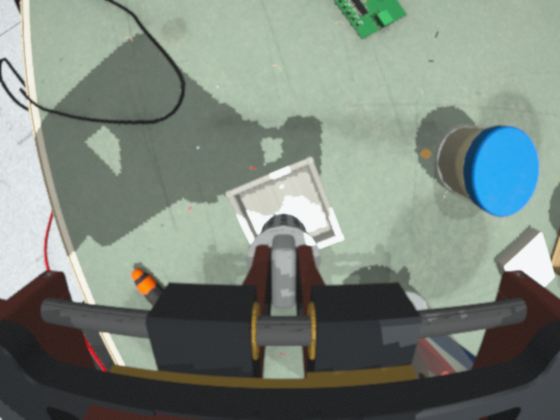

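Emit:
{"api": "servo_tool", "payload": {
  "deltas": [
    [[0.5,0,12],[0.003,0,0]],
    [[1,0,24],[0.003,0,0]],
    [[1.5,0,36],[0.003,0,0]],
    [[1.5,0,46],[0.003,0,0]],
    [[1.5,0,53],[0.003,0,0]]
  ]
}}

```text
t: 24.32
ee_pos: [451.6, 354.8, 54.6]
orientation: [-2.409, -2.017, 0.003]
ft_force: [0.2, -0.0, -1.0]
width: 11.9
grasp_force: 30.0
```

Emit:
{"api": "servo_tool", "payload": {
  "deltas": [
    [[0,0,0],[0,0,0]],
    [[0,0,0.5],[0,0,0]],
    [[0,0,1],[0,0,0]],
    [[0,0,1],[0,0,0]]
  ]
}}

```text
t: 24.65
ee_pos: [452.1, 355.4, 55.1]
orientation: [-2.408, -2.017, 0.0]
ft_force: [-0.1, -0.0, -0.7]
width: 11.8
grasp_force: 30.0
```

Emit:
{"api": "servo_tool", "payload": {
  "deltas": [
    [[0,0,0.5],[0,0,0]],
    [[0,0,1],[0,0,0]],
    [[0,0,1],[0,0,0]]
  ]
}}

```text
t: 24.9
ee_pos: [452.1, 355.4, 54.2]
orientation: [-2.408, -2.017, -0.0]
ft_force: [0.7, 0.2, -1.0]
width: 11.9
grasp_force: 30.0
```

Emit:
{"api": "servo_tool", "payload": {
  "deltas": [
    [[0,0,0.5],[0,0,0]],
    [[0,0,0.5],[0,0,0]],
    [[0,0,0.5],[0,0,0]]
  ]
}}

```text
t: 25.15
ee_pos: [452.2, 355.5, 53.8]
orientation: [-2.408, -2.017, -0.0]
ft_force: [-0.6, -0.9, 2.6]
width: 11.8
grasp_force: 30.0
```

Emit:
{"api": "servo_tool", "payload": {
  "deltas": [
    [[0,0,0],[0,0,0]],
    [[0,0,0],[0,0,0]],
    [[0,0,0],[0,0,0]],
    [[0,0,0],[0,0,0]],
    [[0,0,0],[0,0,0]]
  ],
  "grip": -1
}}

```text
t: 25.57
ee_pos: [452.1, 355.3, 53.5]
orientation: [-2.408, -2.017, 0.0]
ft_force: [-0.4, -0.3, -0.0]
width: 41.8
grasp_force: 0.0
```

Emit:
{"api": "servo_tool", "payload": {
  "deltas": [
    [[0,0,0],[0,0,0]],
    [[0,0,0],[0,0,0]],
    [[0,0,-10],[0,0,0]],
    [[0,0,-35],[0,0,0]],
    [[0,0,-70],[0,0,0]]
  ]
}}

```text
t: 25.98
ee_pos: [450.4, 354.1, 122.5]
orientation: [-2.408, -2.017, 0.009]
ft_force: [-0.2, -0.5, 0.7]
width: 74.9
grasp_force: 0.0
```

Emit:
{"api": "servo_tool", "payload": {
  "deltas": [
    [[0,0,-40],[0,0,0]],
    [[0,0,-80],[0,0,0]],
    [[0,0,-100],[0,0,0]],
    [[0,0,-100],[0,0,0]],
    [[0,0,-100],[0,0,0]]
  ]
}}

```text
t: 26.4
ee_pos: [452.6, 355.8, 225.5]
orientation: [2.408, 2.017, 0.005]
ft_force: [-0.9, -0.2, -0.5]
width: 87.5
grasp_force: 0.0
```

Run:
```python
from h import *
p=get_image("wrist"); w=wpts(p); s=get_image("side"); cv2.imwrite("pics/s6.png",cv2.resize(s["frame"][150:360,190:400],(600,600)))
W=w[(np.linalg.norm(w[:,:2]-[452,355],axis=1)<24)&(w[:,2]>45)&(w[:,2]<90)]
def f(x):
    q=(W-[*x[:2],39])@R.from_rotvec([x[2],x[3],0]).as_matrix()@R.from_euler("z",x[4]).as_matrix()
    return np.minimum(sdf_cyl(q,21,9,12),sdf_box(q,(0,0,24),(34,12,24)))
r=least_squares(f,[452,355,0,0,np.radians(80)],loss="soft_l1",f_scale=1); print(len(W),r.x[:2],np.degrees(r.x[2:]).round(1),r.cost/len(W),W[:,2].max())
```

```text
1196 [452.99021941 355.59922722] [ 0.3  0.1 81.7] 0.27561059463182436 77.87350972721646
```

View pics/s6.png

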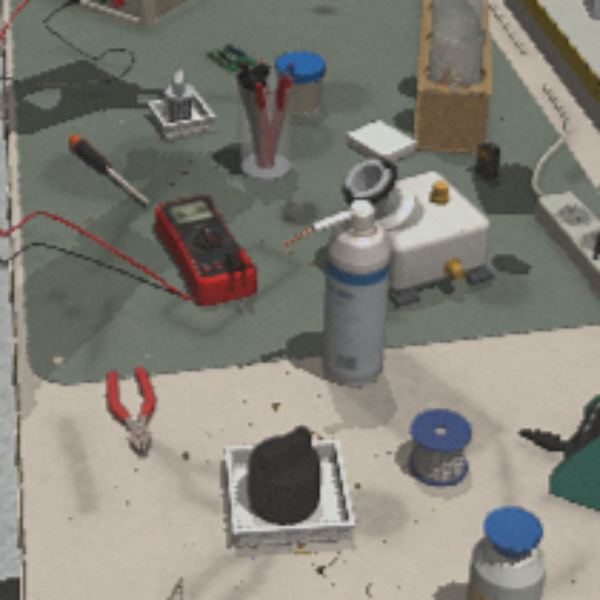

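The picture shows the cap upright in the larger tray (285,480) and the strainer upright in the smaller one (180,105). The neck is open (370,180), and the can, pens, meter, cutter, driver, reel and flux are all standing as before.

```bash
python3 -c "
from h import *
print(close_job())"
```

```text
the job is handed in; nothing more can be done
None
```

The job is done and handed in, taking about 26.5 s of the 67 s: the cap stands upright in the larger tray, the strainer upright in the smaller tray, and nothing else on the bench looks moved; no verdict came back.

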